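# Swing the skillet handle clear and turn its hob dial to 5

### The arm

A 6-joint arm with a two-finger parallel gripper is mounted at the origin on the work surface. World frame = base frame: x ahead of the robot, y to its left, z up, the work surface at z = 0. Lengths are in m, angles in rad, forces in N, time in s.
With the tool pointing down it reaches from about 0.275 to 1 m from the base axis. Payload 8.4 kg.
Tool frame: the origin (TCP) lies midway between the tips of the shut fingers; the grasp point (between the pads) lies 19 mm behind it; z points along the fingers, y is the line along which they close (so a half turn about z gives the same grasp; the last joint's range is limited). The gripper opens to 85 mm and grips with 20 to 120 N. Pads are 22 mm wide; open, the fingers measure 114 mm over their backs; the gripper's body (76 mm by 85 mm) begins 54 mm behind the grasp point. The pads swing forward as they close: fully open they stand 13 mm farther back than shut.
Start: joints at [1.223, 0.353, 1.633, -0, 1.155, -0.002], TCP at [0.212, 0.588, 0.231] pointing down, gripper open.
Joint ranges: [-2.63, 2.63], [-0.92, 2.1], [0.06, 2.66], [-1.3, 4.44], [0, 2.69], [-3.02, 3.02]. Speed limits (rad/s): [2.22, 2.22, 2.79, 3.14, 3.14, 3.14].

### API

Orientations are given as a unit quaternion [x, y, z, w].
In Python, from workcell import bot, claw, kinematics, optics, ticket, spotter gives the robot as it stands. Calls block until the motion is done:
- bot.reach(position, orientation): joint-space move of the TCP to a pose.
- bot.servo_line(position, ori=None, velocity=0.15): straight line of the TCP; ori=None keeps the orientation; velocity is the mean speed in m/s.
- bot.goto_joints(angles): joint-space move.
- claw.move_gripper(opening, strength=None): finger opening in m; strength is the grip in N (None keeps the last); returns when the fingers have stopped.
- bot.dwell(seconds).
- kinematics.solve_ik(position, orientation): joint angles nearest the present ones, or None.
- optics.read_camera(name): name is "side" or "top"; returns a dict with "frame" (480x640x3 uint8, red, green, blue), "intrinsics" (3x3 intrinsics, pixels), "view" (4x4, takes a point from world to camera coordinates). Camera axes: x right, y down, z forward; pixel columns grow to the right and rows downward; lengths in m; the calibration is good to about 2 mm. A picture is of the moment at which its call begins. There is no depth.
A pose or a line that the arm cannot do raises bot.IKError and nothing moves.
- ticket.hand_in(): hands the job in; it is judged then, once.
Trained networks look in a picture, given as the dict that the camera call returned (one of the last four; its "shot" number tells which), for a name from the list of things; names that differ only in an ending like _2 or _b are one class to them, and where a whole thing is asked for, a point or a joint stands for the part that bears it (a point fixed in the world has none). Each returns a list of dicts, best first, with "score" (0 to 1); they miss things now and then, are a little off and sometimes report something else, mostly with a low value. They report only what shows in the picture. A call takes as long as a camera call.
- spotter.silhouettes(picture, thing): "mask" (480x640 bool, what is visible of it) and "uv" ([column, row] in pixels, amid what is visible of it).
Readings, each from a call of its own:
- bot.read_time_s(): time.
- bot.read_joint_pos(): joint angles.
- bot.read_joint_vel(): joint speeds.
- bot.read_joint_efforts(): joint torques, N m.
- bot.read_position(): TCP position.
- bot.read_orientation(): TCP orientation.
- bot.read_wrist_force(): force on the tool from outside, world axes, zero at the start.
- bot.read_ft_torque(): the same for the moment, N m.
- bot.read_gripper_width(): finger opening in m.
- bot.read_grip_force(): force on a finger pad.
Only numpy, scipy, OpenCV 4.12 (cv2) and the standard library are available. Lean on these libraries where they do the work, as an engineer would, in place of code of your own. Each camera call takes 0.05 s, during which the arm holds its last target. There are 200 camera calls.

### The job

The skillet has been left with its long handle sticking out over its dial and past the front edge of the two-zone hob. Without taking the pan off its zone, swing the handle round to the outer side, away from the pot, until no part of it overhangs the front edge; then turn the dial in front of the skillet up to heat 5, which is the fifth click clockwise from off. Leave the other dial and everything else as it is, and let go.

Things in the scene. Friction and masses are not known exactly. Their poses are not given: they have to be found in the camera images.
- hob: Portable two-zone ceramic hob, a steel box fixed on the worktop: 360 mm deep (x), 520 mm wide (y), flat top 57 mm above the worktop, black glass with a bright control strip along the front. Origin: centre of its underside, on the worktop; x to its rear (away from the robot), y to its left, z up. Front edge at x = -180 mm. Dial axes (upright) at x = -130, y = +-125 mm, one in front of each zone.
- zone_left (a point): Centre of the left zone, on the glass, at x = +45, y = +125 mm in the hob's frame; printed rings, the outer one 220 mm across.
- zone_right (a point): Centre of the right zone, on the glass, at x = +45, y = -125 mm in the hob's frame; printed like the left one.
- dial_left (a joint): Angle (rad) of the switch dial in front of the left zone, growing clockwise seen from above. 0 = off: pointer to the hob's rear (+x), at a printed bar. Heats 1 to 6 are clicks 40 degrees (0.698 rad) apart (dots of growing size); heat 5 = 3.491 rad; end stops at off and 6. A spring snaps it into the nearest place; about 0.1 N m turns it out, and past half-way it jumps to the next.
- dial_right (a joint): Angle (rad) of the dial in front of the right zone; the same in all respects as the left dial.
- dial_left_tip (a point): Pointer end of the left dial, 32 mm from its axis, on top of its bar. Each dial, all black: a round skirt 64 mm across, its top 64 mm above the worktop, and across it an upright bar 14 mm wide, top 86 mm above the worktop, running from 32 mm out at the pointer end (white line on top) through the axis to 22 mm out at the tail end.
- dial_right_tip (a point): Pointer end of the right dial, 32 mm from its axis, on top of its bar; shape as the left dial.
- skillet: Dark frying pan, loose, 0.6 to 1 kg, on the left or the right zone. Base 160 mm, rim 204 mm across, 42 mm high. Origin: centre of its underside. Its straight handle runs along its own -x, 24 mm wide, 14 mm thick, from 100 to 259 mm from the centre, its middle 39 mm above the underside at the rim rising to 68 mm at the end: about 15 mm above the dial. 1 to 3 N at the handle swings it round.
- handle_end (a point): Free end of the skillet's handle, on its middle line, 258 mm from the pan's axis and 68 mm above its underside.
- pot: Steel stewpot with its lid on, 1.6 kg, on the other zone: 184 mm across, 156 mm high, two loop handles 92 mm up that reach 119 mm from its axis along its own +-x. Origin: centre of the underside. Leave it.
- mill: Wooden pepper mill, 60 mm across, 210 mm high, standing on the worktop near the hob. Origin: centre of the underside. Leave it.
- bottle: Oil bottle, 68 mm across, 235 mm high, standing on the worktop near the hob. Origin: centre of the underside. Leave it.
- crock: White round crock, 108 mm across, 135 mm high, with four kitchen utensils standing in it, to 300 mm above the worktop and 60 mm out from its axis; on the worktop near the hob. Origin: centre of the underside. Leave it.

How it is judged:
By the outcome, as a careful person would: the job done as asked, in the order asked, and still so for the second after the job is handed in, with the robot touching nothing.
It also fails if it takes over 45 s, if anything falls off the work surface, if the arm or the gripper's body presses on something with over 40 N, if the wrist force passes 120 N, or if a joint passes its speed limit or range.

## Working session

There is one attempt and no reset: what is moved stays moved. The work goes in short steps, each a Python script; the robot and the scene stay as the last script left them, time stands still between calls to the robot, and variables do not carry over. Pictures are saved under pics/ and viewed, at most 10 in all, crops included, and the job is handed in when it is done.

```bash
mkdir -p pics; cat > h.py <<'E'
import numpy as np, cv2
from workcell import bot, claw, kinematics, optics, ticket, spotter
def ray(p,uv):
    K=np.array(p["intrinsics"]);V=np.array(p["view"]);R=V[:3,:3];t=V[:3,3]
    d=R.T@np.linalg.solve(K,[uv[0],uv[1],1.]);return -R.T@t,d
def onz(p,uv,z):
    c,d=ray(p,uv);return c+d*(z-c[2])/d[2]
def proj(p,X):
    V=np.array(p["view"]);q=np.array(p["intrinsics"])@(V[:3,:3]@np.asarray(X,float)+V[:3,3]);return q[:2]/q[2]
def save(p,n): cv2.imwrite("pics/"+n,p["frame"][:,:,::-1])
E
python3 - <<'E'
from h import *
for n in("top","side"):
    p=optics.read_camera(n);save(p,n+"0.png");print(n,ray(p,(320,240)))
    for t in["hob","skillet","dial_left_tip","dial_right_tip","pot","mill","bottle","crock","handle_end"]:
        for r in spotter.silhouettes(p,t)[:2]:
            m=r["mask"];ys,xs=np.nonzero(m);print(t,round(r["score"],2),np.round(r["uv"]),m.sum(),xs.min(),xs.max(),ys.min(),ys.max(),np.round(onz(p,r["uv"],0.06),3))
print(bot.read_time_s(),bot.read_orientation())
E
```

```text
top (array([0.38948287, 0.08007518, 1.52062324]), array([ 0.08225805, -0.01976193, -0.99662987]))
hob 0.59 [206. 262.] 1577 173 228 241 280 [0.444 0.371 0.06 ]
hob 0.56 [358. 232.] 14255 273 456 147 274 [ 0.534 -0.058  0.06 ]
skillet 0.58 [410. 196.] 4586 373 445 158 282 [ 0.638 -0.206  0.06 ]
dial_left_tip 0.76 [320. 255.] 384 310 332 245 265 [0.468 0.05  0.06 ]
dial_right_tip 0.67 [410. 257.] 372 399 419 245 266 [ 0.466 -0.203  0.06 ]
pot 0.75 [325. 189.] 4257 278 367 152 224 [0.656 0.039 0.06 ]
pot 0.62 [320. 252.] 368 311 332 245 265 [0.475 0.05  0.06 ]
mill 0.77 [241. 202.] 648 228 257 187 217 [0.617 0.276 0.06 ]
bottle 0.82 [495. 214.] 1000 474 521 201 229 [ 0.591 -0.448  0.06 ]
handle_end 0.61 [411. 197.] 4520 373 444 157 282 [ 0.636 -0.207  0.06 ]
handle_end 0.2 [409. 257.] 349 398 419 246 266 [ 0.465 -0.202  0.06 ]
side (array([-0.04905819, -0.48587575,  1.29819444]), array([ 0.38452291,  0.39329516, -0.83516369]))
hob 0.92 [375. 288.] 13969 272 497 205 378 [ 0.523 -0.111  0.06 ]
hob 0.21 [235. 186.] 2393 211 255 132 223 [0.468 0.412 0.06 ]
skillet 0.63 [430. 280.] 4715 377 
[... 152 characters left out ...]
207 [0.622 0.291 0.06 ]
dial_right_tip 0.51 [379. 322.] 300 373 393 313 333 [ 0.46  -0.186  0.06 ]
dial_right_tip 0.16 [375. 289.] 14051 273 497 203 379 [ 0.522 -0.114  0.06 ]
pot 0.9 [364. 215.] 4423 323 408 177 252 [0.673 0.074 0.06 ]
pot 0.69 [319. 262.] 385 306 328 253 272 [0.47  0.046 0.06 ]
mill 0.64 [301. 181.] 921 291 310 151 207 [0.626 0.291 0.06 ]
mill 0.59 [375. 288.] 14537 271 498 203 380 [ 0.523 -0.111  0.06 ]
bottle 0.59 [493. 356.] 1651 469 516 325 381 [ 0.596 -0.439  0.06 ]
crock 0.79 [233. 185.] 2496 211 255 130 223 [0.466 0.419 0.06 ]
handle_end 0.95 [424. 279.] 4813 378 469 242 348 [ 0.639 -0.183  0.06 ]
1.0 [ 1.72035927e-01  9.85090676e-01 -1.24975904e-05  1.06628128e-06]
```

```bash
python3 -c "
import cv2
a=cv2.imread('pics/top0.png')[130:300,200:530];cv2.imwrite('pics/topc.png',cv2.resize(a,None,fx=2.4,fy=2.4,interpolation=2))
b=cv2.imread('pics/side0.png')[190:400,260:530];cv2.imwrite('pics/sidec.png',cv2.resize(b,None,fx=2.8,fy=2.8,interpolation=2))"
```

```text
(no output)
```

View pics/topc.png

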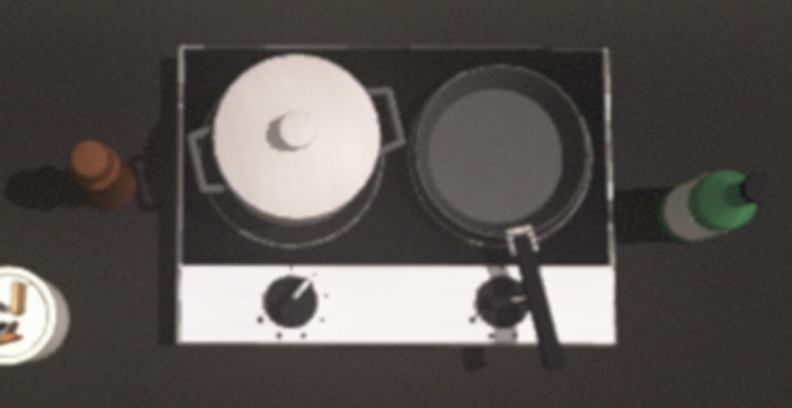

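View pics/sidec.png

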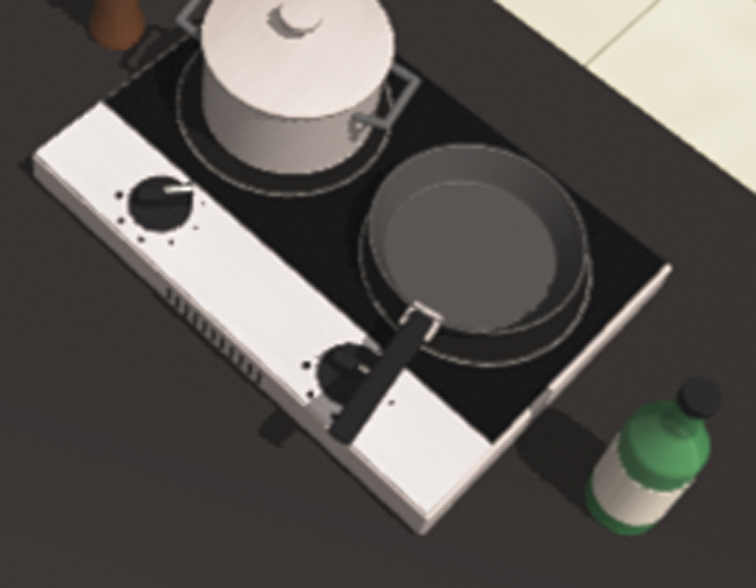

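The top crop shows the skillet on the right zone, with its handle running to (550,365), past the front edge and over the right dial. That dial's pointer is roughly at heat 2, and the left dial is at heat 1. The bottle, at (715,205), limits the swing, so I'll fit the poses next.

```bash
cat > fit.py <<'E'
from h import *
from scipy.optimize import minimize
def hull(im,p,P):
    q=np.array([proj(p,x) for x in P])*16
    cv2.fillConvexPoly(im,cv2.convexHull(np.round(q).astype(np.int32)),1,shift=4)
a=np.linspace(0,2*np.pi,48)
def ring(x,y,z,r): return np.c_[x+r*np.cos(a),y+r*np.sin(a),0*a+z]
def skillet(im,p,v):
    x,y,t=v
    hull(im,p,np.r_[ring(x,y,.057,.08),ring(x,y,.099,.102)])
    c,s=np.cos(t),np.sin(t)
    hull(im,p,[[x+c*u-s*w,y+s*u+c*w,.057+z+k] for u,z in((-.1,.039),(-.259,.068)) for w in(-.012,.012) for k in(-.007,.007)])
def cyl(r,h):
    return lambda im,p,v: hull(im,p,np.r_[ring(v[0],v[1],0,r),ring(v[0],v[1],h,r)])
def hob(im,p,v): # bright strip corners only
    x,y,t=v;c,s=np.cos(t),np.sin(t)
    hull(im,p,[[x+c*u-s*w,y+s*u+c*w,.057] for u in(-.18,-.18+STRIP) for w in(-.26,.26)])
STRIP=.09
def fit(draw,obs,v0,step):
    def cost(v):
        r=0
        for p,m in obs:
            im=np.zeros((480,640),np.uint8);draw(im,p,v);b=im>0
            r-=(b&m).sum()/(b|m).sum()
        return r/len(obs)
    v0=np.array(v0,float)
    S=np.vstack([v0]+[v0+np.eye(len(v0))[i]*step[i] for i in range(len(v0))])
    r=minimize(cost,v0,method="Nelder-Mead",options=dict(initial_simplex=S,xatol=1e-4,fatol=1e-5));return np.round(r.x,4),round(r.fun,3)
def masks(ps,t,near=None):
    o=[]
    for p in ps:
        L=spotter.silhouettes(p,t)
        if L: o.append((p,L[0]["mask"]))
    return o
E
python3 - <<'E'
from fit import *
T=optics.read_camera("top");S=optics.read_camera("side")
o=masks([T,S],"skillet")
print("skillet",fit(skillet,o,[.65,-.2,.2],[.02,.02,.1]),[fit(skillet,[q],[.65,-.2,.2],[.02,.02,.1]) for q in o])
print("bottle",[fit(cyl(.034,.235),[q],[.6,-.44],[.02,.02]) for q in masks([T,S],"bottle")])
# hob: front strip corners from bright pixels in the top picture
g=T["frame"].min(2);b=(g>150).astype(np.uint8);b=cv2.morphologyEx(b,cv2.MORPH_CLOSE,np.ones((3,3)))
n,L,st,_=cv2.connectedComponentsWithStats(b)
sel=[i for i in range(1,n) if st[i,4]>80 and st[i,1]>235 and 260<st[i,0]<470];print(st[sel])
pts=np.argwhere(np.isin(L,sel))[:,::-1].astype(float)
w=np.array([onz(T,q,.057)[:2] for q in pts],np.float32)
r=cv2.minAreaRect(w);print("strip",r,cv2.boxPoints(r))
# dials
for t in("dial_left","dial_right"):
    for p in(T,S):
        for q in spotter.silhouettes(p,t)[:1]:
            ys,xs=np.nonzero(q["mask"]);print(t,q["score"],onz(p,((xs.min()+xs.max())/2,(ys.min()+ys.max())/2),.07))
E
```

```text
skillet (array([ 0.6413, -0.1925,  0.2134]), np.float64(-0.948)) [(array([ 0.6435, -0.1933,  0.2186]), np.float64(-0.942)), (array([ 0.6411, -0.1916,  0.2168]), np.float64(-0.958))]
bottle [(array([ 0.5771, -0.4198]), np.float64(-0.733)), (array([ 0.5591, -0.4385]), np.float64(-0.713))]
[[ 274  240  133   33 3712]
 [ 425  241   31   32  874]
 [ 309  377   70   37  849]
 [ 312  410   72   70 1352]]
strip ((0.18586520850658417, -0.07824286818504333), (0.6490277051925659, 0.5146329402923584), 0.3599218726158142) [[-0.14025864  0.17703001]
 [-0.13702583 -0.3375928 ]
 [ 0.51198906 -0.33351576]
 [ 0.5087563   0.18110707]]
dial_left 0.79 [0.46069833 0.04731419 0.07      ]
dial_right 0.69 [0.44788458 0.38286574 0.07      ]
dial_right 0.59 [ 0.46061258 -0.1972219   0.07      ]
```

```bash
cat > hobfit.py <<'E'
from h import *
def hobpose(T):
    g=T["frame"].min(2);b=(g>150).astype(np.uint8)
    n,L,st,_=cv2.connectedComponentsWithStats(b)
    sel=[i for i in range(1,n) if st[i,4]>80 and 235<st[i,1]<300 and 260<st[i,0]<470]
    pts=np.argwhere(np.isin(L,sel))[:,::-1].astype(float)
    w=np.array([onz(T,q,.057)[:2] for q in pts],np.float32)
    return cv2.minAreaRect(w),cv2.boxPoints(cv2.minAreaRect(w))
E
python3 - <<'E'
from hobfit import *
T=optics.read_camera("top");r,b=hobpose(T);print(r,b)
i=np.argsort(b[:,0])[:2];f=b[i];f=f[np.argsort(f[:,1])];d=(f[1]-f[0])/np.linalg.norm(f[1]-f[0]);y=d;x=np.array([d[1],-d[0]])
m=f.mean(0);print("front",f,"yaw",np.arctan2(x[1],x[0]),"hob",m+.18*x,"dialR",m+.05*x-.125*y,"dialL",m+.05*x+.125*y,"zoneR",m+.225*x-.125*y)
q=m+.05*x-.125*y
print("handle hover", bot.read_joint_pos())
# plan check
c=np.array([.6418,-.1925]);r=.195
for t in (.215,.5,.85):
    P=c-r*np.array([np.cos(t),np.sin(t)])
    for yaw in (t,t+np.pi,):
        # tool z down; tool y perpendicular to the handle: tool x along handle
        o=[np.cos(yaw/2),np.sin(yaw/2),0,0]
        for z in(.2,.098): print(t,yaw,P,kinematics.solve_ik([*P,z],o))
E
```

```text
((0.4651912450790405, -0.0765063464641571), (0.09036494046449661, 0.5145965814590454), 0.3599218726158142) [[ 0.41839337  0.18050306]
 [ 0.42162597 -0.3340834 ]
 [ 0.5119891  -0.33351576]
 [ 0.5087565   0.18107072]]
front [[ 0.42162597 -0.3340834 ]
 [ 0.41839337  0.18050306]] yaw 0.006281852 hob [ 0.6000061  -0.07565945] dialR [ 0.47079393 -0.20147362] dialL [0.46922347 0.04852146] zoneR [ 0.64579046 -0.2003743 ]
handle hover [ 1.22258230e+00  3.53033476e-01  1.63342896e+00  4.25292472e-06
  1.15521872e+00 -2.38393992e-03]
0.215 0.215 [ 0.4512896  -0.23410275] [-4.81478789e-01  2.07077709e-01  1.91122911e+00 -4.44089210e-16
  1.02328583e+00  8.74317538e-01]
0.215 0.215 [ 0.4512896  -0.23410275] [-4.81478789e-01  3.50664123e-01  1.99246166e+00 -4.44089210e-16
  7.98466868e-01  8.74317538e-01]
0.215 3.356592653589793 [ 0.4512896  -0.23410275] [-4.81478789e-01  2.07077709e-01  1.91122911e+00 -4.44089210e-16
  1.02328583e+00 -2.26727512e+00]
0.215 3.356592653589793 [ 0.4512896  -0.23410275] [-4.81478789e-01  3.50664123e-01  1.99246166e+00 -4.44089210e-16
  7.98466868e-01 -2.26727512e+00]
[... 426 characters left out ...]
653589793 [ 0.4706714  -0.28598798] [-5.48725059e-01  4.05130705e-01  1.90232996e+00 -4.44089210e-16
  8.34131991e-01 -2.61952139e+00]
0.85 0.85 [ 0.51310329 -0.33899968] [-5.86289177e-01  3.68007619e-01  1.68574912e+00 -4.44089210e-16
  1.08783591e+00  1.34507150e-01]
0.85 0.85 [ 0.51310329 -0.33899968] [-5.86289177e-01  4.87748429e-01  1.75975516e+00 -4.44089210e-16
  8.94089060e-01  1.34507150e-01]
0.85 3.991592653589793 [ 0.51310329 -0.33899968] [-5.86289177e-01  3.68007619e-01  1.68574912e+00 -4.44089210e-16
  1.08783591e+00 -3.00708550e+00]
0.85 3.991592653589793 [ 0.51310329 -0.33899968] [-5.86289177e-01  4.87748429e-01  1.75975516e+00 -4.44089210e-16
  8.94089060e-01 -3.00708550e+00]
```

```bash
cat >> h.py <<'E'
def down(yaw): return [float(np.cos(yaw/2)),float(np.sin(yaw/2)),0.,0.]
def st(l): print(l,round(bot.read_time_s(),2),np.round(bot.read_position(),4),"F",np.round(bot.read_wrist_force(),1),"w",round(bot.read_gripper_width(),4),"g",round(bot.read_grip_force(),1))
E
python3 - <<'E'
from h import *
c=np.array([.6418,-.1925]);r=.195
at=lambda t:c-r*np.array([np.cos(t),np.sin(t)])
p=np.array(bot.read_position())
bot.servo_line([p[0],p[1],.43],velocity=.4);st("up")
t0=.216
bot.reach([*at(t0),.43],down(t0));st("over")
claw.move_gripper(.06)
bot.servo_line([*at(t0),.15],velocity=.3)
bot.servo_line([*at(t0),.098],velocity=.1);st("down")
claw.move_gripper(.0,30);st("grip")
if bot.read_gripper_width()>.018:
    for t in np.linspace(t0,.88,8)[1:]:
        bot.servo_line([*at(t),.098],down(t),velocity=.12);st(round(t,2))
save(optics.read_camera("side"),"s1.png")
E
```

```text
up 2.2 [0.2119 0.588  0.4307] F [-0.3 -0.  -0.3] w 0.0853 g 0.0
over 5.21 [ 0.4517 -0.2338  0.43  ] F [0.5 0.2 0.4] w 0.0849 g 0.0
down 7.33 [ 0.4517 -0.2345  0.0985] F [ 0.2 -0.3  0.5] w 0.0599 g 0.0
grip 7.74 [ 0.4517 -0.2346  0.0986] F [-1.5 -1.1  4.4] w 0.0232 g 33.4
0.31 8.04 [ 0.4557 -0.2519  0.098 ] F [-1.5  1.8  4.6] w 0.0234 g 33.5
0.41 8.34 [ 0.4622 -0.2691  0.0979] F [-3.1  1.7  4.7] w 0.023 g 33.5
0.5 8.64 [ 0.4701 -0.2855  0.0977] F [-2.6  2.4  5.1] w 0.0234 g 36.1
0.6 8.94 [ 0.4802 -0.3016  0.0979] F [-1.4  1.   4.7] w 0.0234 g 35.0
0.69 9.24 [ 0.4914 -0.3164  0.0979] F [-1.9  1.   4.7] w 0.0237 g 34.7
0.79 9.54 [ 0.5038 -0.3301  0.098 ] F [-1.5  1.6  4.9] w 0.0232 g 34.7
0.88 9.84 [ 0.5175 -0.3425  0.098 ] F [-1.6  1.   4.3] w 0.0234 g 34.7
```

View pics/s1.png

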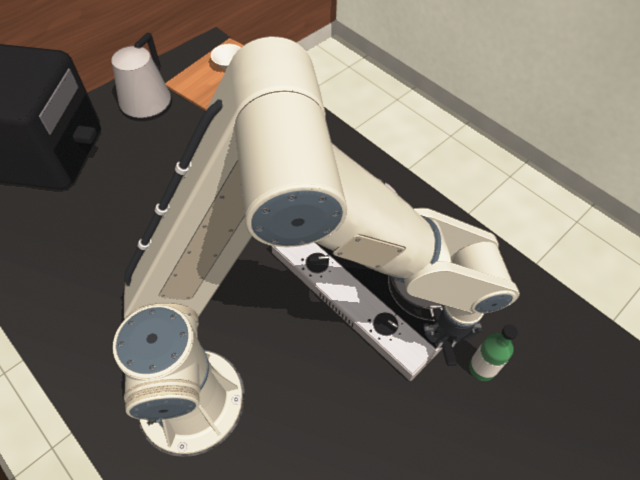

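The handle has swung clear of the dial, which now shows at about (387,322). I'll release, back off and measure.

```bash
cat > dialfit.py <<'E'
from fit import *
def dial(im,p,v):
    x,y=v[:2];hull(im,p,np.r_[ring(x,y,.057,.032),ring(x,y,.064,.032)])
    h=v[2];c,s=np.cos(-h),np.sin(-h)
    hull(im,p,[[x+c*u-s*w,y+s*u+c*w,z] for u in(-.022,.032) for w in(-.007,.007) for z in(.064,.086)])
def topcrop(p,x,y,n,f=12,h=22):
    u=np.round(proj(p,[x,y,.07])).astype(int)
    cv2.imwrite("pics/"+n,cv2.resize(p["frame"][u[1]-h:u[1]+h,u[0]-h:u[0]+h,::-1],None,fx=f,fy=f,interpolation=2))
E
python3 - <<'E'
from dialfit import *
claw.move_gripper(.045);st("open")
p=bot.read_position()
bot.servo_line([p[0],p[1],.16],velocity=.15);bot.servo_line([p[0],p[1],.40],velocity=.4)
j=np.array(bot.read_joint_pos());j[0]=-1.15;bot.goto_joints(j);st("away")
T=optics.read_camera("top");S=optics.read_camera("side");save(T,"t2.png");save(S,"s2.png")
o=masks([T,S],"skillet");print("skillet",fit(skillet,o,[.64,-.195,.88],[.02,.02,.1]),len(o))
D=[]
for p in(T,S):
    for t in("dial_right","dial_left"):
        for q in spotter.silhouettes(p,t):
            w=onz(p,q["uv"],.07);print(t,round(q["score"],2),np.round(w,3))
            if np.hypot(w[0]-.468,w[1]+.2)<.03:
                D.append((p,q["mask"]));break
for k in range(7): print(k,fit(lambda im,p,v:dial(im,p,[*v,np.radians(40*k)]),D,[.468,-.2],[.005,.005]))
topcrop(T,.468,-.2,"d2.png")
E
```

```text
open 10.23 [ 0.5176 -0.3428  0.098 ] F [-1.   0.5 -0.5] w 0.0452 g 0.0
away 12.85 [ 0.2557 -0.5652  0.3985] F [ 0.7 -0.1  0.1] w 0.0452 g 0.0
skillet (array([ 0.6394, -0.1896,  0.8999]), np.float64(-0.746)) 2
dial_right 0.84 [ 0.473 -0.203  0.07 ]
dial_left 0.86 [0.467 0.043 0.07 ]
0 (array([ 0.4706, -0.2044]), np.float64(-0.904))
1 (array([ 0.4701, -0.2045]), np.float64(-0.896))
2 (array([ 0.4702, -0.204 ]), np.float64(-0.907))
3 (array([ 0.4707, -0.2044]), np.float64(-0.896))
4 (array([ 0.4705, -0.2044]), np.float64(-0.908))
5 (array([ 0.4707, -0.2044]), np.float64(-0.919))
6 (array([ 0.4707, -0.2044]), np.float64(-0.917))
```

View pics/d2.png

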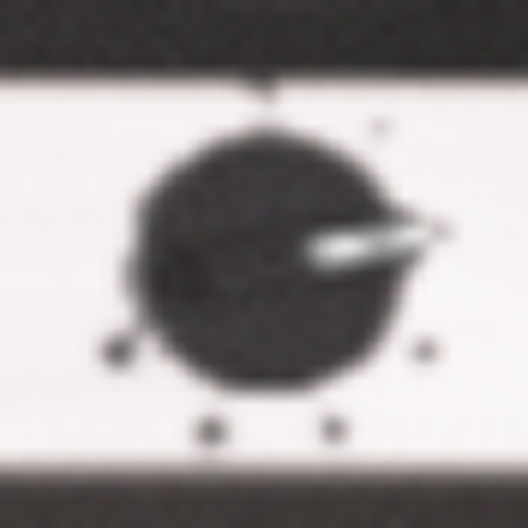

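View pics/t2.png

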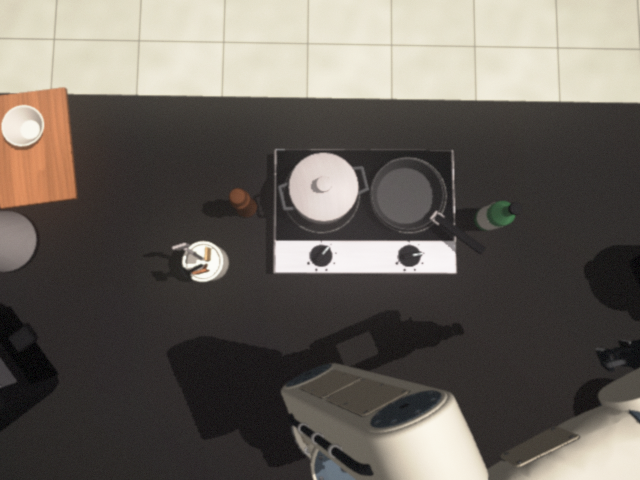

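The dial pointer sits at the second dot (heat 2), and the handle end at (483,250) is well behind the front edge at row 273. Next is a 120° clockwise turn to heat 5.

```bash
python3 - <<'E'
from dialfit import *
D=[.4700,-.2020];yaw=.006-np.radians(80)+np.pi
bot.reach([*D,.40],down(yaw));st("over")
print(np.round(bot.read_joint_pos(),3))
bot.servo_line([*D,.16],velocity=.3);bot.servo_line([*D,.070],velocity=.08);st("down")
claw.move_gripper(0,40);st("grip")
j=np.array(bot.read_joint_pos())
if bot.read_gripper_width()>.009:
    for d in list(range(20,121,20))+[122]:
        q=j.copy();q[5]+=np.radians(d);bot.goto_joints(q);print(d,np.round(bot.read_ft_torque(),2));st("")
    claw.move_gripper(.045);st("open")
    bot.servo_line([*D,.11],velocity=.08)
    bot.servo_line([*D,.40],velocity=.4)
    j=np.array(bot.read_joint_pos());j[0]=-1.15;bot.goto_joints(j);st("away")
    T=optics.read_camera("top");save(T,"t3.png");topcrop(T,.468,-.2,"d3.png");topcrop(T,.52,-.08,"a3.png",4,100)
E
```

```text
over 14.81 [ 0.4699 -0.2028  0.4   ] F [-0.5  0.4  0. ] w 0.0452 g 0.0
[-0.41   0.05   1.644 -0.     1.448 -0.589]
down 17.03 [ 0.4704 -0.2022  0.0705] F [ 0.2 -0.3  0. ] w 0.0454 g 0.0
grip 17.42 [ 0.4686 -0.2023  0.0706] F [-8.7 -3.7 10.7] w 0.013 g 39.4
20 [-0.18  0.22  0.  ]
 17.84 [ 0.4684 -0.2024  0.0707] F [-2.2 -1.1 -0.5] w 0.0131 g 39.6
40 [-0.32  0.39 -0.05]
 18.27 [ 0.4684 -0.2024  0.0707] F [-2.7 -1.3  2.6] w 0.0133 g 39.9
60 [-0.37  0.67 -0.02]
 18.69 [ 0.4683 -0.2023  0.0707] F [-3.8 -1.4  3.5] w 0.0129 g 40.1
80 [-0.42  0.8   0.  ]
 19.12 [ 0.4683 -0.2023  0.0706] F [-4.7 -1.   5.5] w 0.013 g 40.3
100 [-0.29  0.88 -0.03]
 19.54 [ 0.4682 -0.2023  0.0706] F [-4.1 -0.2  5.7] w 0.0127 g 40.3
120 [-0.3   0.86 -0.05]
 19.97 [ 0.4682 -0.2022  0.0706] F [-5.2 -0.   7. ] w 0.0132 g 40.3
122 [-0.24  0.88  0.07]
 20.22 [ 0.4682 -0.2022  0.0706] F [-5.5 -0.6  5.2] w 0.0131 g 40.4
open 20.62 [ 0.4688 -0.2023  0.0705] F [ 0.5 -0.  -0.1] w 0.0449 g 0.0
away 23.52 [ 0.2104 -0.4655  0.3983] F [-0.6  0.3  0.1] w 0.0447 g 0.0
```

View pics/d3.png

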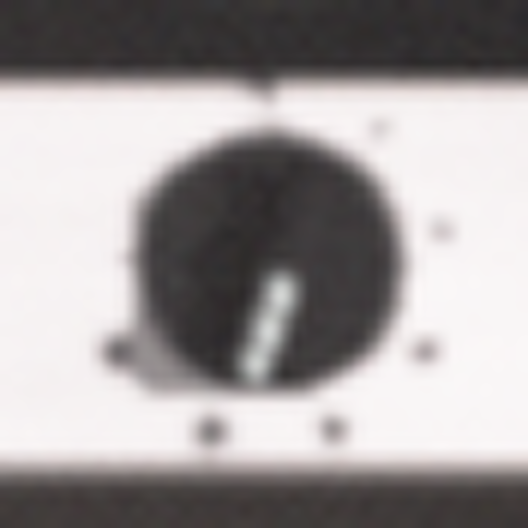

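View pics/t3.png

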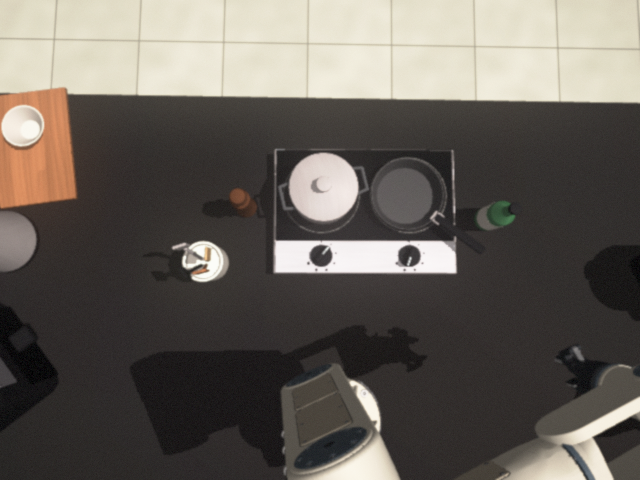

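The pointer now aims at the fifth dot (210,430). The handle end at (483,250) is behind the front edge at row 273, and the pan is still on its zone. Nothing else appears to have moved.

```bash
python3 -c "
from h import *
print(ticket.hand_in())"
```

```text
the job is handed in; nothing more can be done
None
```

The skillet's handle is swung to the outer side, clear of the front edge with the pan still on its zone; its dial is at heat 5, the arm has let go and backed off, and the job is handed in.

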